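# Put the carving turntable in gear and bring the brim block round to the pointer

## Robot

A 6-joint arm with a two-finger parallel gripper is mounted at the origin on the work surface. World frame = base frame: x ahead of the robot, y to its left, z up, the work surface at z = 0. Lengths are in m, angles in rad, forces in N, time in s.
With the tool pointing down it reaches from about 0.35 to 0.875 m from the base axis. Payload 4.2 kg.
Tool frame: the origin (TCP) lies between the finger pads; the fingertips stand 11 mm ahead of it and the grasp point (between the pads) lies 8 mm behind it; z points along the fingers, y is the direction in which the jaws open and shut (so a half turn about z gives the same grasp; the last joint's range is limited). The gripper opens to 85 mm and grips with 20 to 120 N. Pads are 22 mm wide; open, the fingers measure 114 mm over their backs; the gripper's body (76 mm by 85 mm) begins 54 mm behind the grasp point. The pads swing forward as they close: fully open they stand 13 mm farther back than shut.
Start: joints at [1.592, 0.385, 0.008, 0, -1.194, -0.259], TCP at [0.147, 0.607, 0.242] pointing down, gripper open.
Joint ranges: [-3.14, 3.14], [-1.21, 2.06], [-1.07, 1.41], [-3.16, 2.05], [-2.99, -0.16], [-3.1, 3.1]. Speed limits (rad/s): [2.79, 2.79, 3.14, 3.14, 3.14, 3.14].

## Interface

Orientations are given as a unit quaternion [w, x, y, z].
In Python, from cell import env gives the robot as it stands.
- The arm moves only by the shell command python3 -m handwheel 'ROWS' [OPENING] [FORCE]. ROWS is JSON, a list that holds one entry, the list of rows, each a list of 6 numbers: the shift along the world's x, y, z in units of 0.3 m (1.0 is 0.3 m), then the turn, a rotation vector about the world's x, y, z in units of 2 rad (1.0 is 2 rad). A call has exactly 10 rows; each row shifts and turns the commanded pose from where the row before left it; what a row does not reach is not made up. A row lasts 1/8 s, in which the tool goes at most 62.5 mm and 10.7 degrees, less where a joint would pass 70% of its speed; a pose out of reach is approached as far as the arm can. A call with a number of a shift or a turn outside -1 to 1 is refused whole. A call with a gripper value outside its range is refused whole. OPENING is the finger opening in mm, from 0 to 85.4, set as the call begins (- or left out, the last holds). The fingers move at their own pace and stop on an object; FORCE is the grip in N (left out, the last holds). Time passes only in rows, so rows that do not move let the fingers close, or fill a call up. It gives the time, the measured TCP pose, the force and the opening at its end, in the units of the state.
- env.observe(): the state, without advancing time (a new reading comes with each control period).
- env.capture(name): name is "scene" or "top" or "wrist"; returns the picture (480x640x3 uint8, blue, green, red); there is no depth.
- env.get_calibration(name): a dict with "fx", "fy", "cx", "cy" (pixels), "rvec" (rotation vector, rad) and "tvec" (3), from world to camera coordinates, as OpenCV has them; the wrist camera has in their place "mount" (4x4, takes a point from camera to tool coordinates, whose origin is the TCP and whose axes are the flange's). Camera axes: x right, y down, z forward; pixel columns grow to the right and rows downward; lengths in m; the calibration is good to about 2 mm. A picture is of the moment at which its call begins: read the wrist's pose just before it. get_calibration takes no time and is no camera call.
- env.sign_off(): hands the job in, once; it reports no verdict.
The state is a dict: "clock": time; "q": joint angles; "qvel": joint speeds; "tau": joint torques, N m; "tcp_pos": TCP position; "orientation": TCP orientation; "force": force on the tool from outside, world axes, zero at the start; "moment": the same for the moment, N m; "opening": opening from 0.0 (shut) to 1.0 (fully open).
Only numpy, scipy, OpenCV 4.12 (cv2) and the standard library are available. Lean on these libraries where they do the work, as an engineer would, in place of code of your own. Each camera call takes 0.05 s, during which the arm holds its last target. There are 200 camera calls.

## Task

Put the carving turntable in gear: ease the black bar knob in its middle down, rocking it to and fro about its upright axis without ever forcing it, until you feel the hidden teeth drop into mesh and it goes fully home. Then turn the table round by that knob alone, without touching the wooden board, until the dark mark on the board stands at the red pointer, and let go with the knob still fully down. Leave everything else on the bench where it is.

Things in the scene. Friction and masses are not known exactly. Their poses are not given: they have to be found in the camera images.
- knob_grip (a point): centre of the gear knob's black bar: 70 mm long (x axis; white dot near the +x end), 18 mm thick (y axis: grip it this way), 36 mm tall, on the axis of spindle and turntable. Height over the bench: 180 mm when up, 160 mm when home. 46 mm below this point is the top of a 100 mm round steel skirt, free room above it; the wooden board's top is 92 mm above the bench.
- knob (a joint): how far the knob is pushed straight down, in m: 0 = up (out of gear, as at the start), 0.020 = fully home at its stop. It stays where it is left; sliding it takes 2 to 3 N. Out of mesh its pins meet the tooth tops somewhere between 2 and 13 mm (different each time), then the pin spring gives 2 mm more at 5 N/mm; beyond that the teeth are being forced.
- spindle: upright spindle with the knob; origin on its axis at bench height, z up, x along the bar. Turns freely without limit while out of mesh. Under the knob's skirt, hidden, it carries two sprung round-ended pins 8 mm thick, 32 mm from the axis. More than 20 N between pins and teeth while the knob is not yet home is forcing them.
- turntable: aluminium round table, 250 mm across, top 69 mm up; origin on its axis at bench height, z up. Its hidden hub has 6 teeth 60 degrees apart, gaps 4 to 5 mm wider than a pin. Pins start above teeth, at an unknown angle, its pose does not tell it: a gap comes within 0.85 rad either way, usable over 0.15 rad. In mesh the knob turns it against 0.3 N m with 0.15 rad of play; it stays where left.
- mark (a point): point on a dark brown stripe, 9 mm wide, that runs outward over the pale wooden board's top and down its rim; 125 mm from the axis, 92.5 mm above the bench. The board (270 mm across, 23 mm thick, 118 mm hole) is clamped on the turntable and turns with it. At the start the mark stands 0.5 to 1.4 rad counter-clockwise, seen from above, of the pointer.
- pointer (a point): the inner tip of the red pointer, 18 mm wide, on a red post beside the turntable, 146 mm from the axis and 92.5 mm above the bench.
- head: the fixed green base of the turntable, 300 mm in diameter; origin on the turntable's axis at bench height, x axis towards the pointer, z up. Fixed to the bench.
- gouge_long: bystander: gouge with dark handle, about 260 mm long, lying on the bench; origin under the ferrule, blade to +x.
- gouge_short: bystander: gouge with brown handle, about 210 mm long, lying on the bench; origin under the ferrule, blade to +x.
- crown_block: bystander: pale wooden hat-crown block, 150 mm in diameter, 106 mm high, standing; origin under its centre.
- mallet: bystander: carver's mallet standing on its head, 92 mm in diameter, 235 mm high; origin under its centre.
- spare_collar: bystander: steel ring, 70 mm in diameter, 16 mm high, lying flat; origin under its centre.
- wax_tin: bystander: amber jar, 72 mm in diameter, 45 mm high; origin under its centre.
- sanding_block: bystander: cork block 100 x 60 x 35 mm; origin under its centre.

How it is judged:
By the outcome, as a careful person would: the job done as asked, in the order asked, and still so for the second after the job is handed in, with the robot touching nothing.
It also fails if it takes over 64 s, if anything falls off the work surface, if the arm or the gripper's body presses on something with over 40 N, if the wrist force passes 120 N, or if a joint passes its speed limit or range.

## Working session

There is one attempt and no reset: what is moved stays moved. The work goes in short steps, Python scripts to look and compute and a shell command to move; the robot and the scene stay as the last step left them, time stands still between calls to the robot, and variables do not carry over. Pictures are saved under pics/ and viewed, about 8 in all and at most 12, crops included, and the job is handed in when it is done.

```bash
ls; mkdir -p pics; python3 - <<'E'
from cell import env
import cv2
print(env.observe())
for n in("scene","top"):
    cv2.imwrite(f"pics/{n}0.png",env.capture(n)); print(n,env.get_calibration(n))
print(env.get_calibration("wrist"))
E
```

```text
pics
{'clock': 0.0, 'q': array([ 1.59160902e+00,  3.85550013e-01,  6.67549123e-03, -5.23687471e-04,
       -1.19399217e+00, -2.58600786e-01]), 'qvel': array([ 0.00026753, -0.00145402, -0.00047848, -0.00029394, -0.00036397,
        0.00014025]), 'tau': array([ 1.13729220e-03, -3.92290092e+01,  1.88399702e+01,  4.18608919e+00,
       -4.67366845e-03,  1.20809611e-05]), 'tcp_pos': array([0.14706201, 0.60689533, 0.24124127]), 'orientation': array([ 1.05898532e-03,  9.92928401e-01, -1.18709982e-01, -9.68513477e-05]), 'force': array([ 0.82483831, -0.53093656, -0.110524  ]), 'moment': array([-0.04803144, -0.00676893, -0.07199929]), 'opening': 1.0070121868374518}
scene {'fx': 557.5101674838703, 'fy': 557.5101674838703, 'cx': 314.6284653768629, 'cy': 240.7298463126325, 'rvec': array([ 1.466767  ,  2.14514808, -0.81508122]), 'tvec': array([ 0.15517932, -0.27106849,  1.91213068])}
top {'fx': 527.1609180230068, 'fy': 527.1609180230068, 'cx': 322.5378248216655, 'cy': 243.2261052266627, 'rvec': array([ 2.08577676, -2.14428897,  0.21302099]), 'tvec': array([0.04222165, 0.53305445, 1.33737329])}
{'fx': 345.03023548782113, 'fy': 345.03023548782113, 'cx': 316.94907796685413, 'cy': 237.79670556630793, 'mount': array([[ 4.03403876e-04, -9.51789254e-01, -3.06752431e-01,
         7.88537177e-02],
       [ 9.99999879e-01,  4.70385915e-04, -1.44430581e-04,
        -2.73787657e-04],
       [ 2.81759498e-04, -3.06752336e-01,  9.51789328e-01,
        -1.33137751e-01],
       [ 0.00000000e+00,  0.00000000e+00,  0.00000000e+00,
         1.00000000e+00]])}
```

View pics/top0.png

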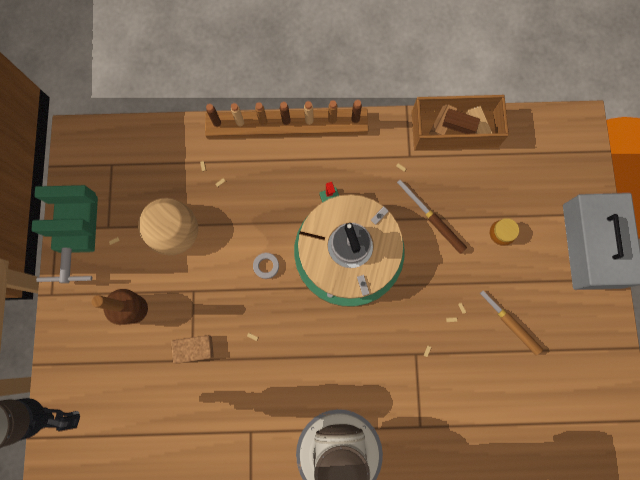

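View pics/scene0.png

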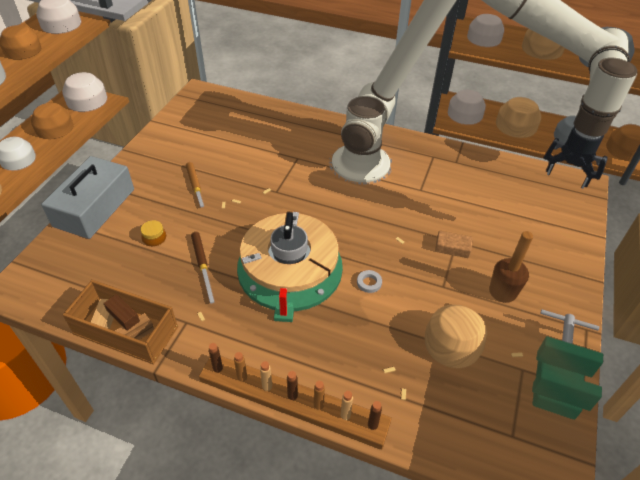

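The top view shows the turntable at about (350,247), the bar at (352,238) with its white dot near (350,227), the dark mark stripe at (312,236) and the red pointer at (330,190). The scene view shows the same parts: knob at (290,225), pointer at (283,300). Nothing stands close to the knob.

```bash
cat > h.py <<'E'
import numpy as np, cv2
from cell import env
from scipy.spatial.transform import Rotation as R
def cam(n,st=None):
    c=env.get_calibration(n)
    if n=="wrist":
        q=st["orientation"];T=np.eye(4);T[:3,:3]=R.from_quat([q[1],q[2],q[3],q[0]]).as_matrix();T[:3,3]=st["tcp_pos"]
        M=T@c["mount"];return c,M[:3,:3],M[:3,3]
    r=cv2.Rodrigues(c["rvec"])[0];return c,r.T,-r.T@c["tvec"]
def ray(C,uv):
    c,r,o=C;uv=np.atleast_2d(np.float64(uv))
    d=np.c_[(uv[:,0]-c["cx"])/c["fx"],(uv[:,1]-c["cy"])/c["fy"],np.ones(len(uv))]@r.T
    return o,d
def plane(C,uv,z):
    o,d=ray(C,uv);return o+d*((z-o[2])/d[:,2])[:,None]
def proj(C,P):
    c,r,o=C;p=(np.atleast_2d(P)-o)@r;return np.c_[c["fx"]*p[:,0]/p[:,2]+c["cx"],c["fy"]*p[:,1]/p[:,2]+c["cy"]]
def tri(A,a,B,b):
    o1,d1=ray(A,a);o2,d2=ray(B,b);d1=d1[0];d2=d2[0]
    s=np.linalg.lstsq(np.c_[d1,-d2],o2-o1,rcond=None)[0];p,q=o1+s[0]*d1,o2+s[1]*d2
    return (p+q)/2,np.linalg.norm(p-q)
def big(m):
    n,l,s,ce=cv2.connectedComponentsWithStats(m.astype(np.uint8));i=1+np.argmax(s[1:,4]);return l==i
def circ(P):
    A=np.c_[2*P[:,:2],np.ones(len(P))];x=np.linalg.lstsq(A,(P[:,:2]**2).sum(1),rcond=None)[0]
    return x[:2],np.sqrt(x[2]+x[0]**2+x[1]**2)
E
python3 - <<'E'
from h import *
W={"top":(290,180,410,310),"scene":(225,200,355,325)}
for n in W:
    x0,y0,x1,y1=W[n];im=cv2.imread(f"pics/{n}0.png");C=cam(n);s=im[y0:y1,x0:x1]
    hsv=cv2.cvtColor(s,cv2.COLOR_BGR2HSV)
    red=big(((hsv[...,0]<6)|(hsv[...,0]>174))&(hsv[...,1]>180)&(hsv[...,2]>100))
    ys,xs=np.nonzero(red);print(n,"red",xs.min()+x0,xs.max()+x0,ys.min()+y0,ys.max()+y0)
    dark=big(s.max(2)<45);r=cv2.minAreaRect(np.argwhere(dark)[:,::-1].astype(np.float32)+[x0,y0].__class__([0,0]) if 0 else np.float32(np.argwhere(dark)[:,::-1]))
    print("dark",dark.sum(),np.add(r[0],(x0,y0)),r[1:])
    cv2.imwrite(f"pics/{n}0c.png",cv2.resize(s,None,fx=3,fy=3,interpolation=cv2.INTER_CUBIC))
a=cv2.imread("pics/top0c.png");b=cv2.imread("pics/scene0c.png");h=max(a.shape[0],b.shape[0])
pad=lambda i:cv2.copyMakeBorder(i,0,h-i.shape[0],0,0,cv2.BORDER_CONSTANT)
cv2.imwrite("pics/crops.png",np.hstack([pad(a),pad(b)]))
E
```

```text
top red 326 334 182 195
dark 224 [352.15837097 237.44343567] ((29.463064193725586, 8.744744300842285), 70.34617614746094)
scene red 279 286 288 314
dark 130 [287.80000687 225.60000229] ((6.697875499725342, 25.55115509033203), 7.125016689300537)
```

View pics/crops.png

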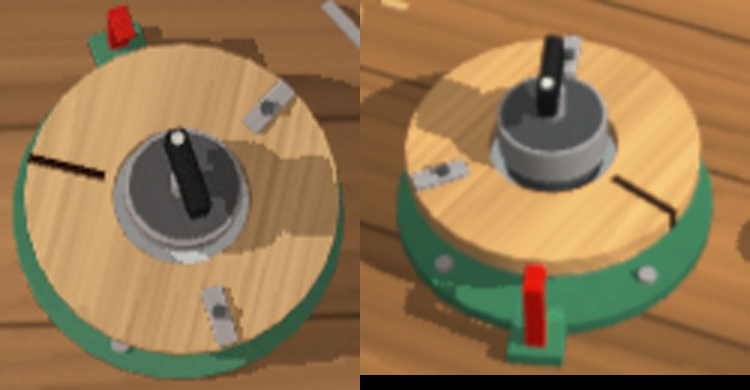

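```bash
python3 - <<'E'
from h import *
T=cam("top");S=cam("scene")
t=lambda u,v:(290+u/3,180+v/3); s=lambda u,v:(225+(u-360)/3,200+v/3)
print("dot",tri(T,t(178,137),S,s(547,84)))
rim=[t(24,195),t(339,195),t(182,44),t(182,355),t(70,88),t(296,90),t(75,305),t(290,305)]
c,r=circ(plane(T,rim,.092));print("board",c,r)
sk=[t(129,186),t(240,186),t(185,130),t(185,243)]
print("skirt",circ(plane(T,sk,.134)))
rimS=[s(405,140),s(700,155),s(545,38),s(550,262),s(600,48)]
print("boardS",circ(plane(S,rimS,.092)))
m=plane(T,[t(32,159),t(104,176)],.092)[:,:2]-c;print("mark T",m,np.arctan2(m[:,1],m[:,0]),np.hypot(*m.T))
m=plane(S,[s(614,178),s(672,212)],.092)[:,:2]-c;print("mark S",m,np.arctan2(m[:,1],m[:,0]))
p=plane(T,[t(124,45),t(118,38)],.0925)[:,:2]-c;print("ptr",np.arctan2(p[:,1],p[:,0]),np.hypot(*p.T))
p=plane(S,[s(535,268)],.0925)[:,:2]-c;print("ptrS",np.arctan2(p[:,1],p[:,0]),np.hypot(*p.T))
b=plane(T,[t(178,137),t(175,131),t(201,213)],.198)[:,:2];print("bar",b,np.arctan2(*(b[1]-b[2])[::-1]),b[1:].mean(0))
E
```

```text
dot (array([ 0.5460953 , -0.03570539,  0.19280316]), np.float64(0.0033476437846809383))
board [ 0.52056086 -0.04429365] 0.1340977860678664
skirt (array([ 0.51869454, -0.04438228]), np.float64(0.04688166206479569))
boardS (array([ 0.52714968, -0.03996082]), np.float64(0.13413833225954938))
mark T [[0.03413513 0.12742378]
 [0.01748373 0.06604512]] [1.3090553  1.31200846] [0.13191675 0.06832012]
mark S [[0.02288821 0.07153597]
 [0.04053711 0.1332015 ]] [1.26113519 1.2753725 ]
ptr [0.3274831  0.34548438] [0.14099693 0.14878754]
ptrS [0.31148896] [0.14872599]
bar [[ 0.54539456 -0.03701771]
 [ 0.55034497 -0.03482441]
 [ 0.48368474 -0.05274869]] 0.26267702307519614 [ 0.51701485 -0.04378655]
```

```bash
R=0.089,-0.155,0,0,0,0.018; python3 -m handwheel '[[[0,0,0.12,0,0,0],[0.04,-0.07,0.08,0,0,0],[0.089,-0.155,0,0,0,0.018],[0.089,-0.155,0,0,0,0.018],[0.089,-0.155,0,0,0,0.018],[0.089,-0.155,0,0,0,0.018],[0.089,-0.155,0,0,0,0.018],[0.089,-0.155,0,0,0,0.018],[0.089,-0.155,0,0,0,0.018],[0.089,-0.155,0,0,0,0.018]]]' 85; python3 -c "
from cell import env;print(env.observe()['q'])"
```

```text
clock: 1.35
tcp_pos: [0.3731, 0.2127, 0.3022]
orientation: [-0.0, 1.0, 0.026, -0.0]
force: [1.7, 0.7, -0.2]
opening: 1.0
[ 8.99202645e-01 -7.48794606e-04 -3.30501830e-01 -1.35040292e-04
 -1.24105527e+00  7.23520563e-01]
```

```bash
python3 -m handwheel '[[[0.082,-0.143,0,0,0,0.018],[0.082,-0.143,0,0,0,0.018],[0.082,-0.143,0,0,0,0.018],[0.082,-0.143,0,0,0,0.018],[0.082,-0.143,0,0,0,0.018],[0.082,-0.143,0,0,0,0.018],[0,0,-0.05,0,0,0],[0,0,0,0,0,0],[0,0,0,0,0,0],[0,0,0,0,0,0]]]'; python3 - <<'E'
from h import *
st=env.observe();im=env.capture("wrist");cv2.imwrite("pics/w1.png",im);np.save("w1.npy",st,allow_pickle=True)
C=cam("wrist",st);print(st["q"],st["force"],st["moment"])
print(proj(C,[[.52,-.0435,.198],[.52,-.0435,.092]]))
E
```

```text
clock: 2.6
tcp_pos: [0.5203, -0.0421, 0.288]
orientation: [-0.0, 0.991, 0.134, 0.001]
force: [1.3, 0.8, -0.5]
opening: 0.998
[ 2.30377058e-01  1.76933676e-01 -1.66393177e-01  1.17954438e-04
 -1.22624659e+00  1.60825947e+00] [ 1.32744192  0.78826621 -0.46204316] [-0.00346619 -0.03269143 -0.02504265]
[[318.95755567 248.71311084]
 [318.33325736 212.37009422]]
```

View pics/w1.png

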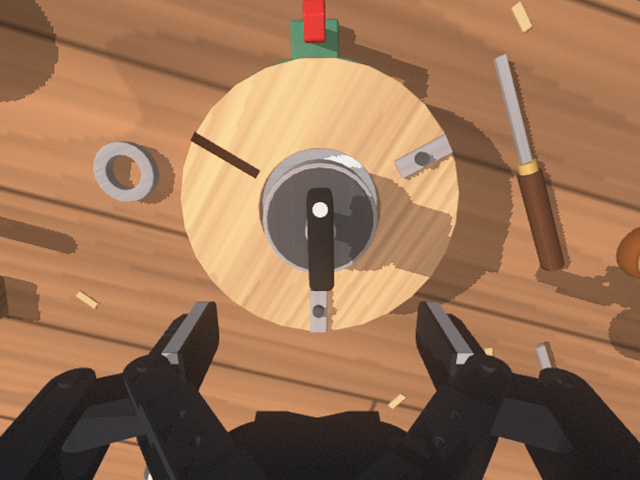

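The wrist view shows the bar nearly vertical, from (319,188) to (321,290), with its dot at (320,210). The board rim spans x 181–459 and y 57–332, the stripe runs from (193,135) to (258,176), and the red pointer tip is at (315,41).

```bash
cat > meas.py <<'E'
from h import *
def measure(im,C,c=None):
    hsv=cv2.cvtColor(im,cv2.COLOR_BGR2HSV)
    red=big(((hsv[...,0]<6)|(hsv[...,0]>174))&(hsv[...,1]>180)&(hsv[...,2]>100))
    ys,xs=np.nonzero(red);e=ys>ys.max()-6;tip=(xs[e].mean(),ys.max()+.5)
    return tip
E
python3 - <<'E'
from meas import *
st=np.load("w1.npy",allow_pickle=True).item();C=cam("wrist",st);im=cv2.imread("pics/w1.png");T=cam("top")
hsv=cv2.cvtColor(im,cv2.COLOR_BGR2HSV)
rim=[(181,195),(459,188),(319,57.5),(250,73),(400,85),(200,265),(225,296),(442,256),(270,323),(360,328)]
P=plane(C,rim,.092);c,r=circ(P);print("board",c,r,np.hypot(*(P[:,:2]-c).T).round(3))
sk=[(262,205),(374,205),(280,170),(355,170),(280,253),(300,268)]
print("skirt",circ(plane(C,sk,.134)))
tip=measure(im,C);p=plane(C,[tip],.0925)[0,:2]-c;print("ptr",tip,np.arctan2(p[1],p[0]),np.hypot(*p))
m=plane(C,[(193,135),(258,176)],.092)[:,:2]-c;print("mark",np.arctan2(m[:,1],m[:,0]),np.hypot(*m.T))
b=plane(C,[(319,188),(321,290)],.198)[:,:2];print("bar",b,b.mean(0),np.arctan2(*(b[0]-b[1])[::-1]))
print("dot height",tri(C,(320,210),T,(349.3,225.7)))
E
```

```text
board [ 0.5208433 -0.0441442] 0.13542613867544445 [0.134 0.136 0.136 0.138 0.134 0.135 0.135 0.134 0.135 0.138]
skirt (array([ 0.52655885, -0.04124193]), np.float64(0.04914766920078619))
ptr (np.float64(313.9449541284404), np.float64(42.5)) 0.3005305797989932 0.14714229776753257
mark [1.28212312 1.30013258] [0.13614645 0.06765424]
bar [[ 0.5603261  -0.03236529]
 [ 0.49023476 -0.05325337]] [ 0.52528043 -0.04280933] 0.28963218232103943
dot height (array([ 0.54587667, -0.03707055,  0.19563731]), np.float64(8.580955924731467e-06))
```

```bash
python3 -m handwheel '[[[0.002,-0.006,-0.1,0,0,0.005],[0,0,-0.1,0,0,0],[0,0,-0.1,0,0,0],[0,0,-0.05,0,0,0],[0,0,-0.037,0,0,0],[0,0,0,0,0,0],[0,0,0,0,0,0],[0,0,0,0,0,0],[0,0,0,0,0,0],[0,0,0,0,0,0]]]' 40 80; python3 -m handwheel '[[[0,0,0,0,0,0],[0,0,0,0,0,0],[0,0,0,0,0,0],[0,0,0,0,0,0],[0,0,0,0,0,0],[0,0,0,0,0,0],[0,0,0,0,0,0],[0,0,0,0,0,0],[0,0,0,0,0,0],[0,0,0,0,0,0]]]' 0 80;python3 -c "
from cell import env;s=env.observe();print(s['q'],s['force'],s['moment'],s['tcp_pos'])"
```

```text
clock: 3.9
tcp_pos: [0.5211, -0.0448, 0.1714]
orientation: [-0.0, 0.99, 0.138, 0.0]
force: [-0.2, 0.4, -0.2]
opening: 0.469
clock: 5.15
tcp_pos: [0.521, -0.0447, 0.1712]
orientation: [-0.0, 0.99, 0.138, 0.0]
force: [-1.6, 3.9, 1.6]
opening: 0.21
[ 2.24911630e-01  2.78271161e-01 -3.43983725e-01 -1.99566235e-04
 -9.48485105e-01  1.62222941e+00] [-1.63437924  3.86878822  1.57444575] [ 0.97997049  0.34332043 -0.02125742] [ 0.52100023 -0.04468538  0.1711893 ]
```

```bash
cat > s.py <<'E'
from cell import env
s=env.observe();q=s['orientation'];import numpy as np
print("z %.4f xy %s yaw %.3f F %s M %s q6 %.2f t %.2f"%(s['tcp_pos'][2],s['tcp_pos'][:2].round(4),2*np.arctan2(q[2],q[1]),s['force'].round(1),s['moment'].round(2),s['q'][5],s['clock']))
E
python3 -m handwheel '[[[0,0,-0.001,0,0,0],[0,0,-0.001,0,0,0],[0,0,-0.001,0,0,0],[0,0,-0.001,0,0,0],[0,0,-0.001,0,0,0],[0,0,-0.001,0,0,0],[0,0,-0.001,0,0,0],[0,0,-0.001,0,0,0],[0,0,-0.001,0,0,0],[0,0,-0.001,0,0,0]]]' >/dev/null; python3 s.py
```

```text
z 0.1682 xy [ 0.521  -0.0448] yaw 0.276 F [-0.9  4.4  1.2] M [ 1.37  0.41 -0.  ] q6 1.62 t 6.40
```

```bash
python3 -m handwheel '[[[0,0,-0.001,0,0,0],[0,0,-0.001,0,0,0],[0,0,-0.001,0,0,0],[0,0,-0.001,0,0,0],[0,0,-0.001,0,0,0],[0,0,-0.001,0,0,0],[0,0,-0.001,0,0,0],[0,0,0,0,0,0],[0,0,0,0,0,0],[0,0,0,0,0,0]]]' >/dev/null; python3 s.py
```

```text
z 0.1661 xy [ 0.521  -0.0448] yaw 0.276 F [-0.8  4.8  1.2] M [1.54 0.41 0.03] q6 1.62 t 7.65
```

```bash
python3 -m handwheel '[[[0,0,-0.001,0,0,0],[0,0,-0.001,0,0,0],[0,0,-0.001,0,0,0],[0,0,-0.001,0,0,0],[0,0,-0.001,0,0,0],[0,0,-0.001,0,0,0],[0,0,-0.001,0,0,0],[0,0,0,0,0,0],[0,0,0,0,0,0],[0,0,0,0,0,0]]]' >/dev/null; python3 s.py
```

```text
z 0.1643 xy [ 0.521  -0.0448] yaw 0.276 F [-1.3  4.7  2.5] M [ 1.62  0.61 -0.02] q6 1.62 t 8.90
```

```bash
python3 -m handwheel '[[[0,0,-0.001,0,0,0],[0,0,-0.001,0,0,0],[0,0,-0.001,0,0,0],[0,0,-0.001,0,0,0],[0,0,-0.001,0,0,0],[0,0,-0.001,0,0,0],[0,0,-0.001,0,0,0],[0,0,0,0,0,0],[0,0,0,0,0,0],[0,0,0,0,0,0]]]' >/dev/null; python3 s.py
```

```text
z 0.1632 xy [ 0.5211 -0.0448] yaw 0.277 F [-3.3  6.3  6.7] M [1.8  1.18 0.01] q6 1.62 t 10.15
```

```bash
python3 -m handwheel '[[[0,0,0,0,0,-0.007],[0,0,0,0,0,-0.007],[0,0,0,0,0,-0.007],[0,0,0,0,0,-0.007],[0,0,0,0,0,-0.007],[0,0,0,0,0,-0.007],[0,0,0,0,0,-0.007],[0,0,0,0,0,-0.007],[0,0,0,0,0,-0.007],[0,0,0,0,0,-0.007]]]' >/dev/null; python3 s.py
```

```text
z 0.1632 xy [ 0.5211 -0.0447] yaw 0.137 F [-3.3  6.1  8.4] M [1.95 1.2  0.16] q6 1.48 t 11.40
```

```bash
python3 -m handwheel '[[[0,0,0,0,0,-0.007],[0,0,0,0,0,-0.007],[0,0,0,0,0,-0.007],[0,0,0,0,0,-0.007],[0,0,0,0,0,-0.007],[0,0,0,0,0,-0.007],[0,0,0,0,0,-0.007],[0,0,0,0,0,-0.007],[0,0,0,0,0,-0.007],[0,0,0,0,0,-0.007]]]' >/dev/null; python3 s.py
```

```text
z 0.1632 xy [ 0.5211 -0.0445] yaw -0.003 F [-3.3  7.   6.8] M [2.01 1.27 0.23] q6 1.34 t 12.65
```

```bash
python3 -m handwheel '[[[0,0,0,0,0,-0.007],[0,0,0,0,0,-0.007],[0,0,0,0,0,-0.007],[0,0,0,0,0,-0.007],[0,0,0,0,0,-0.007],[0,0,0,0,0,-0.007],[0,0,0,0,0,-0.007],[0,0,0,0,0,-0.007],[0,0,0,0,0,-0.007],[0,0,0,0,0,-0.007]]]' >/dev/null; python3 s.py
```

```text
z 0.1632 xy [ 0.5211 -0.0444] yaw -0.143 F [-4.2  6.6  7.6] M [2.23 1.27 0.15] q6 1.20 t 13.90
```

```bash
python3 -m handwheel '[[[0,0,0,0,0,-0.007],[0,0,0,0,0,-0.007],[0,0,0,0,0,-0.007],[0,0,0,0,0,-0.007],[0,0,0,0,0,-0.007],[0,0,0,0,0,-0.007],[0,0,0,0,0,-0.007],[0,0,0,0,0,-0.007],[0,0,0,0,0,-0.007],[0,0,0,0,0,-0.007]]]' >/dev/null; python3 s.py
```

```text
z 0.1619 xy [ 0.521  -0.0442] yaw -0.284 F [-2.6  7.5  1.3] M [2.19 0.5  0.04] q6 1.06 t 15.15
```

```bash
python3 -m handwheel '[[[0,0,-0.001,0,0,0],[0,0,-0.001,0,0,0],[0,0,-0.001,0,0,0],[0,0,-0.001,0,0,0],[0,0,-0.001,0,0,0],[0,0,-0.001,0,0,0],[0,0,-0.001,0,0,0],[0,0,0,0,0,0],[0,0,0,0,0,0],[0,0,0,0,0,0]]]' >/dev/null; python3 s.py
```

```text
z 0.1597 xy [ 0.521  -0.0442] yaw -0.284 F [-1.1  7.3  1.1] M [ 2.16  0.53 -0.01] q6 1.06 t 16.40
```

```bash
python3 -m handwheel '[[[0,0.001,-0.002,0,0,0],[0,0.001,-0.002,0,0,0],[0,0.001,-0.002,0,0,0],[0,0,-0.002,0,0,0],[0,0,-0.002,0,0,0],[0,0,-0.002,0,0,0],[0,0,-0.002,0,0,0],[0,0,-0.002,0,0,0],[0,0,-0.002,0,0,0],[0,0,-0.002,0,0,0]]]' >/dev/null; python3 s.py
```

```text
z 0.1538 xy [ 0.521 -0.044] yaw -0.284 F [-2.1  2.7  0.4] M [0.93 0.38 0.08] q6 1.06 t 17.65
```

```bash
python3 -m handwheel '[[[0,0,-0.002,0,0,0],[0,0,-0.002,0,0,0],[0,0,-0.002,0,0,0],[0,0,-0.002,0,0,0],[0,0,-0.002,0,0,0],[0,0,-0.002,0,0,0],[0,0,-0.001,0,0,0],[0,0,0,0,0,0],[0,0,0,0,0,0],[0,0,0,0,0,0]]]' >/dev/null; python3 s.py
```

```text
z 0.1516 xy [ 0.5211 -0.044 ] yaw -0.283 F [-4.3  3.6 11.4] M [ 1.14  1.4  -0.01] q6 1.06 t 18.90
```

```bash
python3 -m handwheel '[[[0,0,-0.003,0,0,0],[0,0,0,0,0,0],[0,0,0,0,0,-0.04],[0,0,0,0,0,-0.04],[0,0,0,0,0,-0.04],[0,0,0,0,0,-0.04],[0,0,0,0,0,-0.04],[0,0,0,0,0,-0.04],[0,0,0,0,0,-0.04],[0,0,0,0,0,-0.04]]]' >/dev/null; python3 s.py
python3 - <<'E'
from h import *
st=env.observe();a=env.capture("wrist");b=env.capture("top");c=env.capture("scene")
np.save("w2.npy",st,allow_pickle=True)
cv2.imwrite("pics/w2.png",a);cv2.imwrite("pics/top2.png",b);cv2.imwrite("pics/scene2.png",c)
cv2.imwrite("pics/mix2.png",np.hstack([cv2.resize(a,(400,300)),cv2.resize(c[185:335,215:365],(300,300))]))
E
```

```text
z 0.1515 xy [ 0.5216 -0.0435] yaw -0.924 F [-6.4  5.6 13.5] M [1.86 1.71 0.37] q6 0.42 t 20.15
```

View pics/mix2.png

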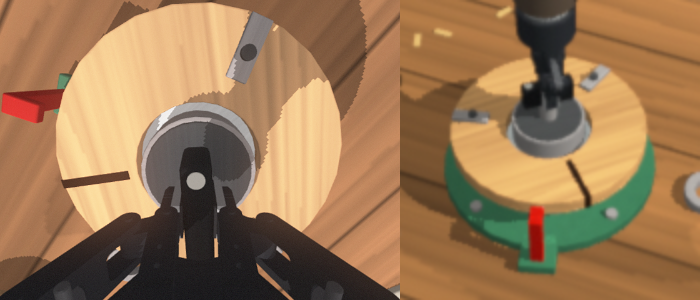

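The wrist view shows the stripe at (63,184)–(129,175) and the pointer at left, (30,105). The scene crop shows the mark now just counter-clockwise of the pointer, so the table is following the knob.

```bash
cat > ang.py <<'E'
from h import *
import sys
cc=np.array([.5208,-.0441])
def ang(P):
    p=P[:,:2]-cc;return np.arctan2(p[:,1],p[:,0]),np.hypot(*p.T)
def dark(im,C,z=.092):
    hsv=cv2.cvtColor(im,cv2.COLOR_BGR2HSV)
    m=(im.max(2)<95)&(hsv[...,1]>90);v,u=np.nonzero(m)
    a,r=ang(plane(C,np.c_[u,v],z));k=(r>.075)&(r<.128)&(np.abs((a-.32+np.pi)%(2*np.pi)-np.pi)<1.3)
    m2=np.zeros(m.shape,bool);m2[v[k],u[k]]=1
    n,l=cv2.connectedComponents(m2.astype(np.uint8));out=[]
    for i in range(1,n):
        s=l==i
        if s.sum()>12:
            w,q=np.nonzero(s);aa,rr=ang(plane(C,np.c_[q,w],z));out.append((int(s.sum()),round(np.median(aa),4),round(rr.min(),3),round(rr.max(),3)))
    return sorted(out)[::-1][:4]
E
python3 - <<'E'
from ang import *
st=np.load("w2.npy",allow_pickle=True).item();C=cam("wrist",st)
for n,f,K in(("w1","w1",cam("wrist",np.load("w1.npy",allow_pickle=True).item())),("w2","w2",C),("top0","",cam("top")),("top2","",cam("top")),("scene0","",cam("scene")),("scene2","",cam("scene"))):
    print(n,dark(cv2.imread(f"pics/{n}.png"),K))
print("ptr w2",ang(plane(C,[(101,145)],.092)))
print("mark w2",ang(plane(C,[(101,294),(206,280)],.092)))
for n in("top0","scene0","w1","w2"):
    K=C if n=="w2" else cam("wrist",np.load("w1.npy",allow_pickle=True).item()) if n=="w1" else cam(n[:-1])
    im=cv2.imread(f"pics/{n}.png");hsv=cv2.cvtColor(im,cv2.COLOR_BGR2HSV)
    red=big(((hsv[...,0]<6)|(hsv[...,0]>174))&(hsv[...,1]>180)&(hsv[...,2]>90));v,u=np.nonzero(red)
    a,r=ang(plane(K,np.c_[u,v],.0925));k=r<np.percentile(r,8)+.0;print("ptr",n,a[k].mean(),a[k].min(),a[k].max(),r.min())
E
```

```text
w1 [(427, np.float64(1.2931), np.float64(0.075), np.float64(0.128))]
w2 [(1628, np.float64(1.3552), np.float64(0.075), np.float64(0.128)), (242, np.float64(0.7958), np.float64(0.105), np.float64(0.128)), (17, np.float64(1.5976), np.float64(0.091), np.float64(0.095)), (15, np.float64(1.5229), np.float64(0.098), np.float64(0.103))]
top0 [(52, np.float64(1.2952), np.float64(0.075), np.float64(0.127))]
top2 []
scene0 [(27, np.float64(1.2763), np.float64(0.077), np.float64(0.127))]
scene2 [(31, np.float64(0.781), np.float64(0.076), np.float64(0.127))]
ptr w2 (array([0.11809924]), array([0.13699615]))
mark w2 (array([0.79529659, 0.79937851]), array([0.13685989, 0.0700679 ]))
ptr top0 0.34743472458085406 0.3023681698075672 0.39999440181419477 0.14195700976736392
ptr scene0 0.310813501376062 0.2525862857068944 0.35733963233369426 0.14396106702198694
ptr w1 0.3020900398989448 0.24453407097697552 0.35758083055948214 0.14710829581249696
ptr w2 0.19000487860020135 0.10751427129378831 0.25967990174592015 0.1360900867314476
```

```bash
python3 -m handwheel '[[[0,0,0,0,0,-0.038],[0,0,0,0,0,-0.038],[0,0,0,0,0,-0.038],[0,0,0,0,0,-0.038],[0,0,0,0,0,-0.038],[0,0,0,0,0,-0.038],[0,0,0,0,0,0],[0,0,0,0,0,0],[0,0,0,0,0,0],[0,0,0,0,0,0]]]' >/dev/null; python3 s.py
python3 - <<'E'
from ang import *
st=env.observe();a=env.capture("wrist");c=env.capture("scene")
np.save("w3.npy",st,allow_pickle=True)
cv2.imwrite("pics/w3.png",a);cv2.imwrite("pics/scene3.png",c)
print(dark(a,cam("wrist",st)),dark(c,cam("scene")))
cv2.imwrite("pics/mix3.png",np.hstack([cv2.resize(a,(400,300)),cv2.resize(c[250:325,245:320],(400,300)[::-1][0:1]*2,interpolation=cv2.INTER_CUBIC)]))
E
```

```text
z 0.1516 xy [ 0.522  -0.0433] yaw -1.378 F [-4.8  6.8 13.4] M [2.02 1.48 0.15] q6 -0.04 t 21.55
[(1402, np.float64(0.896), np.float64(0.078), np.float64(0.128)), (999, np.float64(0.3368), np.float64(0.075), np.float64(0.128)), (19, np.float64(1.0661), np.float64(0.1), np.float64(0.107)), (14, np.float64(1.0638), np.float64(0.096), np.float64(0.099))] [(30, np.float64(0.3457), np.float64(0.077), np.float64(0.127))]
```

View pics/mix3.png

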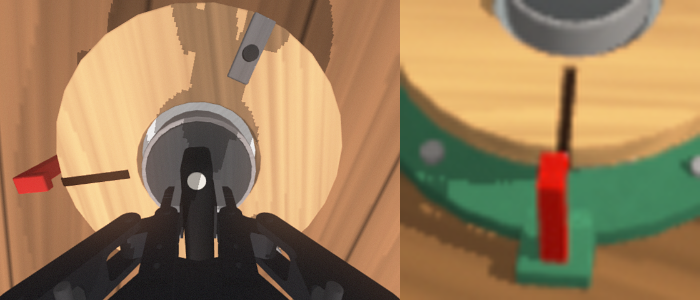

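```bash
python3 -m handwheel '[[[0,0,0,0,0,-0.006],[0,0,0,0,0,-0.006],[0,0,0,0,0,-0.005],[0,0,0,0,0,0],[0,0,0,0,0,0],[0,0,0,0,0,0],[0,0,0,0,0,0],[0,0,0,0,0,0],[0,0,0,0,0,0],[0,0,0,0,0,0]]]' >/dev/null; python3 s.py
python3 - <<'E'
from ang import *
st=env.observe();a=env.capture("wrist");c=env.capture("scene")
print(dark(a,cam("wrist",st)),dark(c,cam("scene")))
E
```

```text
z 0.1516 xy [ 0.5221 -0.0433] yaw -1.412 F [-4.6  7.3 13.2] M [1.95 1.45 0.23] q6 -0.07 t 22.90
[(1392, np.float64(0.8628), np.float64(0.078), np.float64(0.128)), (1025, np.float64(0.3105), np.float64(0.075), np.float64(0.128))] [(30, np.float64(0.3216), np.float64(0.077), np.float64(0.128))]
```

```bash
python3 -m handwheel '[[[0,0,0,0,0,-0.005],[0,0,0,0,0,0],[-0.001,0.002,0,0,0,0],[-0.001,0.002,0,0,0,0],[0,0,0.001,0,0,0],[0,0,0.001,0,0,0],[0,0,0,0,0,0],[0,0,0,0,0,0],[0,0,0,0,0,0],[0,0,0,0,0,0]]]' >/dev/null; python3 s.py; python3 -m handwheel '[[[0,0,0,0,0,0],[0,0,0,0,0,0],[0,0,0,0,0,0],[0,0,0,0,0,0],[0,0,0,0,0,0],[0,0,0,0,0,0],[0,0,0,0,0,0],[0,0,0,0,0,0],[0,0,0,0,0,0],[0,0,0,0,0,0]]]' 50; python3 s.py
```

```text
z 0.1516 xy [ 0.522 -0.043] yaw -1.421 F [-1.6  1.3  8.1] M [0.49 0.58 0.28] q6 -0.08 t 24.25
clock: 25.5
tcp_pos: [0.5204, -0.0427, 0.1496]
orientation: [-0.0, 0.757, -0.653, 0.0]
force: [-0.6, -0.1, -0.6]
opening: 0.585
z 0.1496 xy [ 0.5204 -0.0427] yaw -1.424 F [-0.6 -0.1 -0.6] M [-0.02 -0.02  0.05] q6 -0.08 t 25.50
```

Released cleanly with no residual force. Next I rise straight up and check.

```bash
python3 -m handwheel '[[[0,0,0.03,0,0,0],[0,0,0.06,0,0,0],[0,0,0.08,0,0,0],[0,0,0.1,0,0,0],[0,0,0.1,0,0,0],[0,0,0.08,0,0,0],[0,0,0.05,0,0,0],[0,0,0,0,0,0],[0,0,0,0,0,0],[0,0,0,0,0,0]]]' 50; python3 - <<'E'
from ang import *
st=env.observe();a=env.capture("wrist");c=env.capture("scene");W=cam("wrist",st)
np.save("w4.npy",st,allow_pickle=True);cv2.imwrite("pics/w4.png",a);cv2.imwrite("pics/scene4.png",c)
print(dark(a,W),dark(c,cam("scene")))
hsv=cv2.cvtColor(a,cv2.COLOR_BGR2HSV);v,u=np.nonzero(big(((hsv[...,0]<6)|(hsv[...,0]>174))&(hsv[...,1]>180)&(hsv[...,2]>90)))
al,r=ang(plane(W,np.c_[u,v],.0925));k=r<np.percentile(r,8);print("ptr",al[k].mean(),al[k].min(),al[k].max(),r.min())
cv2.imwrite("pics/mix4.png",np.hstack([cv2.resize(a,(400,300)),cv2.resize(c[205:325,225:345],(300,300),interpolation=cv2.INTER_CUBIC)]))
E
```

```text
clock: 26.75
tcp_pos: [0.5199, -0.0427, 0.2985]
orientation: [0.001, 0.757, -0.653, -0.001]
force: [-0.0, -0.3, 0.2]
opening: 0.585
[(269, np.float64(0.2986), np.float64(0.076), np.float64(0.128)), (96, np.float64(1.1533), np.float64(0.112), np.float64(0.128))] [(32, np.float64(0.3113), np.float64(0.077), np.float64(0.128))]
ptr 0.3051453289022515 0.25668469673370364 0.35765188837032585 0.14449166404034472
```

View pics/mix4.png

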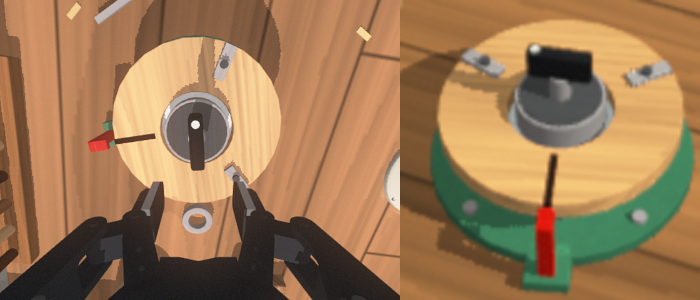

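View pics/scene4.png

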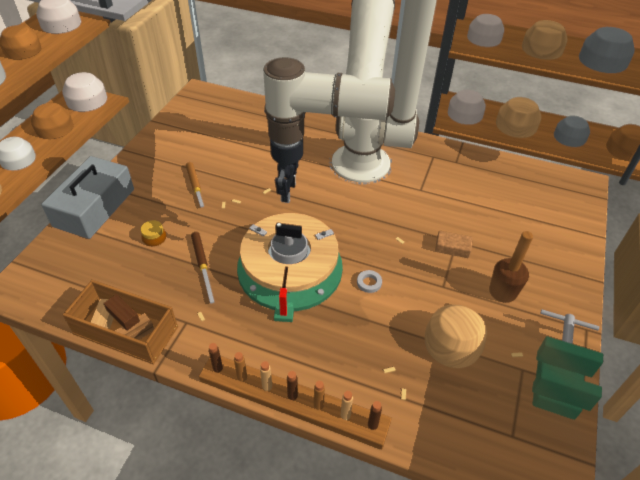

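The stripe now points at the red tip: in the wrist view at (155,136)→(113,141) with the pointer at (100,143), and in the scene view at (285,280) with the pointer at (283,290). The bystanders haven't moved. I'll check the knob height, then sign off.

```bash
python3 - <<'E'
from h import *
W=cam("wrist",np.load("w4.npy",allow_pickle=True).item())
print(tri(W,(312,200),cam("scene"),(279,224.6)))
print(env.sign_off())
E
```

```text
(array([ 0.52705587, -0.06688327,  0.17429873]), np.float64(0.0012466755269444042))
the job is handed in; nothing more can be done
None
```

The turntable is in gear and the dark mark stands at the red pointer. The job is handed in at about 27 s of the 64 s allowed.

**What I did:**
- I gripped the black bar and lowered it in small steps until the pins met the tooth tops, at about 7.5 mm.
- I swept the knob clockwise in one direction under a light load. I did not rock it to and fro, because the teeth dropped into mesh after about 0.56 rad. The highest vertical reading before the stop was about 8 N, taken only at the end of each move.
- I pushed the knob home, turned the table clockwise by the knob alone, let go and rose clear.

**Last checks:**

| Check | Result |
|---|---|
| Mark against pointer, wrist camera | 0.299 rad against 0.305 rad |
| Mark against pointer, scene camera | 0.311 rad against 0.311 rad |
| Knob travel by the arm reading | 19.6 mm of the 20 mm, and it did not yield further at 13 N against the stop |
| Bar's white dot, from two views | fell from 0.193–0.196 m to 0.174 m, about 20 mm |
| Bystanders | unmoved, as far as the final scene view shows |

- **Pointer angle:** The first top-view reading was 0.347 rad, about 0.04 rad off the other views. I did not use it, because the tip was coarse and seen at an angle there.
- **Knob travel:** The arm reading is 0.4 mm short of full travel, which I put down to small slip in the grip. I did not confirm that separately.

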